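Set the gauge bar in its clamp with a quarter turn of slack

ROBOT

A 6-joint arm with a two-finger parallel gripper is mounted at the origin on the work surface. World frame = base frame: x ahead of the robot, y to its left, z up, the work surface at z = 0. Lengths are in m, angles in rad, forces in N, time in s.
With the tool pointing down it reaches from about 0.3 to 0.85 m from the base axis. Payload 5.4 kg.
Tool frame: the origin (TCP) lies midway between the tips of the shut fingers; the grasp point (between the pads) lies 19 mm behind it; z points along the fingers, y is the line along which they close (so a half turn about z gives the same grasp; the last joint's range is limited). The gripper opens to 85 mm and grips with 20 to 120 N. Pads are 22 mm wide; open, the fingers measure 114 mm over their backs; the gripper's body (76 mm by 85 mm) begins 54 mm behind the grasp point. The pads swing forward as they close: fully open they stand 13 mm farther back than shut.
Start: joints at [-1.516, 0.158, 1.597, -0, 1.386, -0.21], TCP at [0.15, -0.555, 0.201] pointing down, gripper open.
Joint ranges: [-2.91, 2.91], [-0.94, 2.29], [0.18, 2.7], [-1.29, 4.43], [0.17, 2.64], [-3, 3]. Speed limits (rad/s): [2.57, 2.57, 3.14, 3.14, 3.14, 3.14].

INTERFACE

Orientations are given as a unit quaternion [x, y, z, w].
In Python, from station import status, imaging, workorder gives the robot as it stands.
- The arm moves only by the shell command python3 -m handwheel 'ROWS'. ROWS is text: rows parted by semicolons, each of 7 numbers parted by spaces: the turn, a rotation vector about the tool's x, y, z in rad, then the shift along the tool's x, y, z in mm, then the opening in per cent of the stroke, from 0 (shut) to 100 (fully open). A call has 1 to 20 rows; each row is the pose to reach, as a shift and turn from the pose commanded when the call began, along the tool's axes at that moment; what a row does not reach only later rows make up. A row lasts 1/12 s, in which the tool goes at most 41.7 mm and 7.16 degrees, less where a joint would pass 70% of its speed; a pose out of reach is approached as far as the arm can. A call with a gripper value outside its range is refused whole. The fingers move at their own pace and stop on an object; the grip force is fixed at half the most. Time passes only in rows, so rows that repeat a pose let the fingers close. It gives the time, the measured TCP pose, the force, the opening and the grip force at its end, in the units of the state.
- status.sense(): the state, without advancing time (a new reading comes with each control period).
- imaging.snapshot(name): name is "side" or "top"; returns the picture (384x512x3 uint8, red, green, blue); there is no depth.
- imaging.get_calibration(name): a dict with "camera_matrix" (3x3 intrinsics, pixels), "R" (3x3) and "t" (3): a world point X has camera coordinates R X + t. Camera axes: x right, y down, z forward; pixel columns grow to the right and rows downward; lengths in m; the calibration is good to about 2 mm. A picture is of the moment at which its call begins. get_calibration takes no time and is no camera call.
- workorder.hand_in(): hands the job in; it is judged then, once.
The state is a dict: "t": time; "joints": joint angles; "joint_vel": joint speeds; "joint_torque": joint torques, N m; "ee_pos": TCP position; "orientation": TCP orientation; "wrist_force": force on the tool from outside, world axes, zero at the start; "ft_torque": the same for the moment, N m; "gripper_width": opening from 0.0 (shut) to 1.0 (fully open); "grasp_force": force on a finger pad.
Only numpy, scipy, OpenCV 4.12 (cv2) and the standard library are available. Lean on these libraries where they do the work, as an engineer would, in place of code of your own. Each camera call takes 0.05 s, during which the arm holds its last target. There are 200 camera calls.

TASK

First slide the scaled aluminium gauge bar fully home into the tunnel of the grey clamp block and let go of it; then screw the knurled nut on top of the block down (clockwise) until it bottoms out, and back it off a quarter turn so that the bar could still be shifted. Finish while holding: the gripper stays closed round the nut at that setting and is not let go, the bar still fully home. Leave the other things on the bench where they are.

Things in the scene. Friction and masses are not known exactly. Their poses are not given: they have to be found in the camera images.
- clamp_block: Grey steel block fixed to the bench, 120 (x) x 70 (y) x 53 mm high; place and yaw vary. Origin: centre of its underside; z up. A level blind tunnel runs along x, centred on y = 0: 25 mm wide, 21 mm high, floor 20 mm above the bench, roof at 41 mm. A bar enters moving along +x. An upright stud with the knurled nut stands at x = y = 0; stud tip 94 mm above the bench.
- tunnel_mouth (a point): Centre of the tunnel's mouth at floor level, in the block's -x face (block x = -60 mm, z = 20 mm), axes as the block's. Round it a dark flared guide of four steel lips reaches 12 mm further out (to x = -72 mm) and widens the way in to about 39 x 35 mm.
- tunnel_stop (a point): Foot of the stop wall at the tunnel's inner end, at floor level (block x = +50 mm, z = 20 mm): the tunnel is 110 mm deep. Axes as the block's.
- clamp_nut: Round knurled steel nut, 36 mm across, 28 mm high, captive on the block's upright stud. Origin: centre of its underside, 57 mm above the bench when bottomed out; it rises 1.2 mm per radian as it is unscrewed (right-hand coarse thread). Grip its sides from above; friction is light (0.08 N m) and it stays where it is left. A dark mark on its top lies along its x axis.
- nut_turn (a joint): Turn of the knurled nut on its stud, rad: 0 is bottomed out (a hard stop, cannot go lower), growing as it is unscrewed, counter-clockwise seen from above; a quarter turn off the stop is 1.57. Starts between 2.1 and 2.9.
- gauge_bar: Loose aluminium bar with tick marks, 180 (x) x 22 (y) x 18 (z) mm, about 0.19 kg, lying flat on the bench. Origin: centre of its underside. Both ends alike; either may go in first. Fully home its leading end touches the stop wall, its centre is at x = -40 mm of the clamp block and 70 mm of it stands out of the mouth; it stays there when let go.
- wood_block: bystander: loose light wood block 60 x 30 x 22 mm, beside the clamp block; origin at the centre of its underside
- quoin: bystander: loose dark steel disc, 32 mm across, 22 mm high, beside the clamp block; origin at the centre of its underside
- brass_rule: bystander: loose brass strip 110 x 14 x 12 mm lying beside the gauge bar, shorter and thinner than it; origin at the centre of its underside
- composing_stick: bystander: loose steel composing stick, a shallow tray 50 x 220 mm, 21 mm high, at the far side; origin at the centre of its underside
- ink_tin: bystander: loose round tin, 84 mm across, 50 mm high; origin at the centre of its underside
- type_brush: bystander: loose brush lying on the bench at the right; origin under its middle
- blank_type: bystander: loose dark wood block 45 x 30 x 23 mm at the far left; origin at the centre of its underside
Not all that is in view belongs to the job. There is more than one size of the gauge_bar; the job needs the middle-sized. Several things have the shape of the clamp_block; the one meant has the colours described above.

How it is judged:
On the way, in this order (a step that is already met when the one before it is completed fails the run):
1. the gauge bar is fully home in the tunnel and let go, the nut not yet bottomed out (x of gauge_bar in the frame of clamp_block above -0.045 m and y of gauge_bar in the frame of clamp_block between -0.005 and 0.005 m and z of gauge_bar in the frame of clamp_block between 0.016 and 0.026 m and angle between the x axis of gauge_bar and the x axis of clamp_block, either way round below 0.07 rad and contact force between the fingers and gauge_bar below 0.2 N and value of joint nut_turn above 0.3 rad), for 0.2 s.
2. with the bar home, the nut is bottomed out (x of gauge_bar in the frame of clamp_block above -0.045 m and y of gauge_bar in the frame of clamp_block between -0.005 and 0.005 m and z of gauge_bar in the frame of clamp_block between 0.016 and 0.026 m and angle between the x axis of gauge_bar and the x axis of clamp_block, either way round below 0.07 rad and value of joint nut_turn below 0.07 rad), for 0.1 s.
At the end, for the whole second after the job is handed in: Bar home in the tunnel (within 5 mm along and across, on the floor, within 0.07 rad); nut still, a quarter turn (1.57 rad, within 0.3) off its stop; fingers closed round it (grasp point within 15 mm of its axis, over 2 N) (x of gauge_bar in the frame of clamp_block above -0.045 m and y of gauge_bar in the frame of clamp_block between -0.005 and 0.005 m and z of gauge_bar in the frame of clamp_block between 0.016 and 0.026 m and angle between the x axis of gauge_bar and the x axis of clamp_block, either way round below 0.07 rad and value of joint nut_turn between 1.27 and 1.87 rad and velocity of joint nut_turn between -0.1 and 0.1 rad/s and contact force between the fingers and clamp_nut above 2 N and horizontal distance between the grasp point and clamp_nut below 0.015 m); the arm keeps its last pose, push and grip.
It fails at once if one of the bystanders is pushed more than 30 mm (distance of any of wood_block, quoin, brass_rule, composing_stick, ink_tin, type_brush, blank_type from where it was at the start of the episode above 0.03 m).
It also fails if it takes over 72 s, if anything falls off the work surface, if the arm or the gripper's body presses on something with over 40 N, if the wrist force passes 120 N, or if a joint passes its speed limit or range.

## Working session

There is one attempt and no reset: what is moved stays moved. The work goes in short steps, Python scripts to look and compute and a shell command to move; the robot and the scene stay as the last step left them, time stands still between calls to the robot, and variables do not carry over. Pictures are saved under pics/ and viewed, at most 10 in all, crops included, and the job is handed in when it is done.

```bash
mkdir -p pics; ls
python3 - <<'E'
from station import status, imaging, workorder
import cv2,json
s=status.sense(); print(s)
for n in("top","side"):
    im=imaging.snapshot(n); cv2.imwrite(f"pics/{n}0.png",im[:,:,::-1]); c=imaging.get_calibration(n); print(n,c)
E
```

```text
pics
{'t': 0.0, 'joints': array([-1.51611335e+00,  1.59025784e-01,  1.59827211e+00,  2.17178787e-05,
        1.38619131e+00, -2.10102105e-01]), 'joint_vel': array([-1.83493156e-03,  1.47187164e-04, -5.48472218e-04, -8.47731113e-04,
       -4.53415764e-05, -2.35056121e-04]), 'joint_torque': array([ 6.31940602e-04, -3.95999837e+01, -3.31427085e+01, -1.49230891e-04,
        8.47646501e-03, -1.82124404e-05]), 'ee_pos': array([ 0.15042678, -0.55428346,  0.20011005]), 'orientation': array([ 9.91248720e-01,  1.32004076e-01,  8.42560700e-05, -9.44582736e-04]), 'wrist_force': array([ 0.97422166, -0.00652746, -0.60786644]), 'ft_torque': array([-0.04885513, -0.0371896 ,  0.02422335]), 'grasp_force': 0.0, 'gripper_width': 1.0006200999174117}
top {'camera_matrix': array([[480.86512999,   0.        , 254.10738467],
       [  0.        , 480.86512999, 194.18907456],
       [  0.        ,   0.        ,   1.        ]]), 'R': array([[ 0.01291776, -0.99988751, -0.00762289],
       [-0.98928225, -0.01167112, -0.14554868],
       [ 0.14544334,  0.00942135, -0.98932172]]), 't': array([-0.00955296,  0.5244952 ,  1.56566201])}
side {'camera_matrix': array([[436.09572437,   0.        , 259.08207237],
       [  0.        , 436.09572437, 194.96786754],
       [  0.        ,   0.        ,   1.        ]]), 'R': array([[-0.976799  , -0.21346709, -0.01719045],
       [-0.12153864,  0.61865348, -0.77620631],
       [ 0.17632943, -0.75610824, -0.6302446 ]]), 't': array([0.51888577, 0.12186382, 1.03092012])}
```

View pics/top0.png

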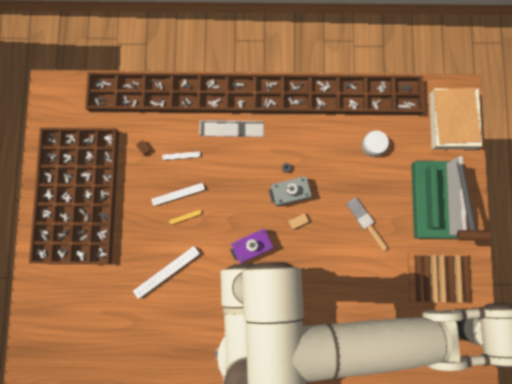

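View pics/side0.png

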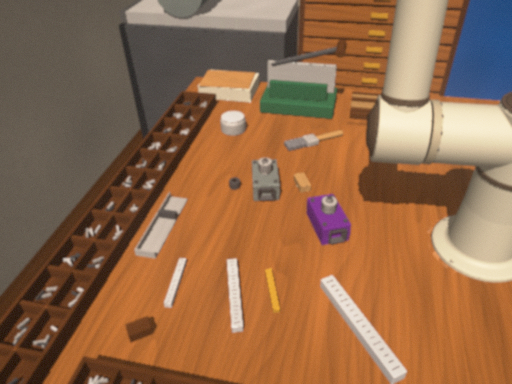

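Candidates in the top view:
- **Bars:** white ones at (182,156) small, (178,195) middle and (167,272) large, plus the brass rule at (185,216).
- **Blocks:** grey at (290,190) and purple at (252,246).

I choose the white bar at (178,195) and the grey block at (290,190). The side view shows the dark mouth at the block's lower end (265,195), facing the bars. Next I'll measure and check a close crop.

```bash
cat > h.py <<'E'
import numpy as np, cv2
from station import status, imaging
from scipy.spatial.transform import Rotation as Ro
def ray(n,px):
    c=imaging.get_calibration(n); R,t=c["R"],c["t"]
    d=R.T@np.linalg.inv(c["camera_matrix"])@np.array([px[0],px[1],1.]); return -R.T@t,d
def plane(n,px,z):
    o,d=ray(n,px); return (o+d*(z-o[2])/d[2])[:2]
def proj(n,X):
    c=imaging.get_calibration(n); p=c["camera_matrix"]@(c["R"]@np.asarray(X,float)+c["t"]); return p[:2]/p[2]
def rect(n,mask,z,near):
    cs,_=cv2.findContours(mask,cv2.RETR_EXTERNAL,cv2.CHAIN_APPROX_NONE)
    cs=[c for c in cs if cv2.contourArea(c)>20]
    c=min(cs,key=lambda c:np.hypot(*(c[:,0].mean(0)-near)))
    w=np.array([plane(n,p,z) for p in c[:,0]],np.float32)
    r=cv2.minAreaRect(w*1000); b=cv2.boxPoints(r)
    e=[b[1]-b[0],b[2]-b[1]]; e=max(e,key=np.linalg.norm)
    return np.array(r[0]),sorted(r[1]),np.arctan2(e[1],e[0]),len(c)
E
cat > m.py <<'E'
from h import *
t=cv2.imread("pics/top0.png"); s=cv2.imread("pics/side0.png")
for n,im,nears in(("top",t,[(182,156),(178,195),(167,272)]),("side",s,[(176,283),(235,295),(362,328)])):
    h=cv2.cvtColor(im,cv2.COLOR_BGR2HSV); m=cv2.inRange(h,(0,0,110),(180,70,255))
    for p in nears: print(n,rect(n,m,.018,p))
for n,im,near in(("top",t,(290,190)),("side",s,(265,180))):
    h=cv2.cvtColor(im,cv2.COLOR_BGR2HSV); m=cv2.inRange(h,(0,0,60),(180,75,255))
    print(n,rect(n,m,.053,near)); print(im[190,275],im[180,300])
a=cv2.resize(t[170:225,260:330],None,fx=7,fy=7,interpolation=cv2.INTER_CUBIC)[:385,:490]
b=cv2.resize(s[145:215,225:320],None,fx=5.5,fy=5.5,interpolation=cv2.INTER_CUBIC)
b=b[:385,:300] if 0 else cv2.resize(s[145:215,235:291],(308,385),interpolation=cv2.INTER_CUBIC)
cv2.imwrite("pics/crop1.png",np.hstack([a,b]))
E
python3 m.py
```

```text
top (array([658.78088379, 248.98335266]), [20.211776733398438, 130.64535522460938], np.float32(-1.4708718), 79)
top (array([525.15136719, 254.87121582]), [27.93318748474121, 184.098876953125], np.float32(-1.2438995), 112)
top (array([264.71368408, 283.23666382]), [36.681922912597656, 250.91571044921875], np.float32(-0.92164975), 138)
side (array([660.76373291, 255.18035889]), [18.235376358032227, 133.46763610839844], np.float32(-1.470124), 106)
side (array([527.6272583 , 258.88482666]), [24.013399124145508, 189.73855590820312], np.float32(-1.2444131), 160)
side (array([270.0921936 , 283.31106567]), [39.90484619140625, 253.80322265625], np.float32(-0.92190784), 228)
top (array([ 534.15124512, -121.0725174 ]), [74.27378845214844, 133.4689178466797], np.float32(-1.3251292), 109)
[150 161 159] [139 151 148]
side (array([ 534.35632324, -102.19774628]), [68.2877197265625, 183.66983032226562], np.float32(-1.3448116), 121)
[ 80  91 101] [ 98 159 219]
```

View pics/crop1.png

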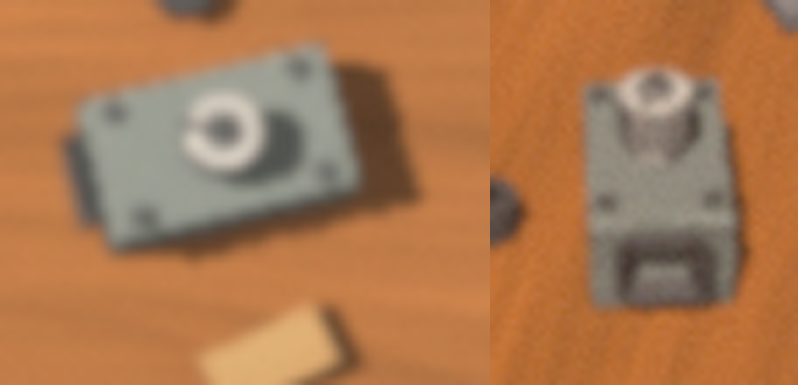

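The crop confirms a grey block with a bright nut at crop (223,130). The flared lips are at the left end (85,180), towards the bars, and the dark nut mark is at the nut's left. Now I'll refine the measurements.

```bash
cat > m2.py <<'E'
from h import *
t=cv2.imread("pics/top0.png"); s=cv2.imread("pics/side0.png")
ht,hs=[cv2.cvtColor(i,cv2.COLOR_BGR2HSV) for i in(t,s)]
for V in(120,140,160,180): print("bar",V,rect("top",cv2.inRange(ht,(0,0,V),(180,80,255)),.018,(178,195)),rect("side",cv2.inRange(hs,(0,0,V),(180,80,255)),.018,(235,295)))
for V in(90,110,125,135): print("blk",V,rect("top",cv2.inRange(ht,(0,0,V),(180,75,255)),.053,(290,190)))
print("brass",rect("top",cv2.inRange(ht,(18,130,120),(35,255,255)),.012,(185,216)))
W=[plane("top",np.array(p)/7-.4+[260,170],.053)*1000 for p in((78,103),(322,45),(360,187),(110,248))]
print("corners",np.round(W,1),np.mean(W,0))
W=[plane("side",np.array(p)/5.5-.4+[235,145],.053)*1000 for p in((95,82),(228,85),(245,228),(100,228))]
print("corners side",np.round(W,1))
# nut top centre
m=cv2.inRange(ht[170:225,260:330],(0,0,190),(180,80,255)); p=cv2.findNonZero(m)[:,0]; c,r=cv2.minEnclosingCircle(p); print("nut",c,r,plane("top",np.array(c)+[260,170],.088)*1000)
p=np.array((657-490,88))/5.5-.4+[235,145]; print("nut side",plane("side",p,.088)*1000)
E
python3 m2.py
```

```text
bar 120 (array([525.13452148, 254.33084106]), [29.484636306762695, 185.13076782226562], np.float32(-1.2387118), 113) (array([527.52160645, 259.09899902]), [24.374378204345703, 190.21397399902344], np.float32(-1.2442876), 161)
bar 140 (array([525.45501709, 255.48947144]), [29.400053024291992, 183.09597778320312], np.float32(-1.2484564), 113) (array([527.52160645, 259.09899902]), [24.374378204345703, 190.21397399902344], np.float32(-1.2442876), 161)
bar 160 (array([525.81774902, 255.72610474]), [27.283151626586914, 182.93817138671875], np.float32(-1.2387115), 112) (array([528.25402832, 259.34967041]), [23.137847900390625, 190.1805877685547], np.float32(-1.2468954), 161)
bar 180 (array([526.06390381, 256.89831543]), [26.053361892700195, 180.88235473632812], np.float32(-1.2387117), 112) (array([528.42840576, 259.40789795]), [22.731224060058594, 190.18482971191406], np.float32(-1.2465696), 160)
blk 90 (array([ 535.17053223, -120.7989502 ]), [72.7745361328125, 133.595703125], np.float32(-1.3123893), 109)
blk 110 (array([ 537.33392334, -123.92150879]), [71.33906555175781, 125.75565338134766], np.float32(-1.2910212), 106)
blk 125 (array([ 537.85961914, -123.09619904]), [68.24508666992188, 121.59536743164062], np.float32(-1.3217801), 112)
blk 135 (array([ 538.24133301, -122.55479431]), [67.0602035522461, 120.87448120117188], np.float32(-1.3251292), 113)
brass (array([449.70343018, 229.13352966]), [16.170490264892578, 107.08746337890625], np.float32(-1.2340561), 64)
corners [[ 556.1  -57.9]
 [ 585.4 -173.4]
 [ 517.5 -191.1]
 [ 487.2  -73.5]] [ 536.55949726 -123.98092039]
corners side [[ 589.9 -177. ]
 [ 522.1 -187.2]
 [ 492.3  -71.4]
 [ 559.9  -58.2]]
nut (31.100000381469727, 18.0) 5.080454349517822 [ 538.92266854 -122.96452648]
nut side [ 541.71912024 -129.00033921]
```

```bash
cat > go.py <<'E'
import sys; from h import *
# usage: go.py x y z(mm) yaw -> shift/turn rows numbers from the measured pose to tool-down pose
x,y,z,yaw=map(float,sys.argv[1:5]); s=status.sense(); R0=Ro.from_quat(s["orientation"])
R1=Ro.from_euler("z",yaw)*Ro.from_quat([1,0,0,0])
d=R0.inv().apply(np.array([x,y,z])-s["ee_pos"]*1000); r=(R0.inv()*R1).as_rotvec()
print("turn",np.round(r,3),"shift",np.round(d,1),"t",s["t"],"j",np.round(s["joints"],2),"F",np.round(s["wrist_force"],1),"T",np.round(s["ft_torque"],2),"w",round(s["gripper_width"],3),"g",s["grasp_force"],"p",np.round(s["ee_pos"]*1000,1),"yaw",round((R0*Ro.from_quat([1,0,0,0])).as_euler("zyx")[0],3))
E
python3 go.py 450 -100 200 1.065; python3 -m handwheel '0 0 -0.8 409 -360 0 60;0 0 -0.8 409 -360 0 60;0 0 -0.8 409 -360 0 60;0 0 -0.8 409 -360 0 60;0 0 -0.8 409 -360 0 60;0 0 -0.8 409 -360 0 60;0 0 -0.8 409 -360 0 60;0 0 -0.8 409 -360 0 60;0 0 -0.8 409 -360 0 60;0 0 -0.8 409 -360 0 60;0 0 -0.8 409 -360 0 60;0 0 -0.8 409 -360 0 60;0 0 -0.8 409 -360 0 60;0 0 -0.8 409 -360 0 60;0 0 -0.8 409 -360 0 60'; python3 go.py 509.4 307.6 120 1.897
```

```text
turn [-0.001 -0.001 -0.8  ] shift [ 408.1 -360.1    1. ] t 0.1 j [-1.52  0.16  1.6  -0.    1.39 -0.21] F [-0.2  0.3 -0.3] T [0.02 0.01 0.06] w 0.999 g 0.0 p [ 150.4 -554.4  200.2] yaw 0.265
t: 1.35
ee_pos: [0.4514, -0.0983, 0.2006]
orientation: [0.86, 0.51, -0.0, -0.0]
wrist_force: [-0.3, -1.2, 0.1]
gripper_width: 0.599
grasp_force: 0.0
turn [-0.001 -0.    -0.827] shift [ 383.8 -144.    80.8] t 1.35 j [-0.48 -0.14  1.9   0.    1.38  0.02] F [-0.3 -1.2  0.1] T [-0.03 -0.04  0.07] w 0.599 g 0.0 p [451.4 -98.3 200.6] yaw 1.07
```

```bash
python3 -m handwheel '0 0 -0.827 384 -144 80 60;0 0 -0.827 384 -144 80 60;0 0 -0.827 384 -144 80 60;0 0 -0.827 384 -144 80 60;0 0 -0.827 384 -144 80 60;0 0 -0.827 384 -144 80 60;0 0 -0.827 384 -144 80 60;0 0 -0.827 384 -144 80 60;0 0 -0.827 384 -144 80 60;0 0 -0.827 384 -144 80 60;0 0 -0.827 384 -144 80 60;0 0 -0.827 384 -144 80 60;0 0 -0.827 384 -144 80 60;0 0 -0.827 384 -144 80 60;0 0 -0.827 384 -144 80 60'; python3 go.py 509.4 307.6 4 1.897
python3 - <<'E'
from h import *
a=imaging.snapshot("top")[:,:,::-1]; b=imaging.snapshot("side")[:,:,::-1]
cv2.imwrite("pics/t1.png",a);cv2.imwrite("pics/s1.png",b)
cv2.imwrite("pics/c2.png",np.hstack([cv2.resize(a[150:250,110:210],(400,400),interpolation=2),cv2.resize(b[220:350,180:310],(400,400),interpolation=2)]))
E
```

```text
t: 2.6
ee_pos: [0.5118, 0.3035, 0.1217]
orientation: [0.586, 0.81, 0.0, 0.0]
wrist_force: [-0.0, 0.2, 0.2]
gripper_width: 0.602
grasp_force: 0.0
turn [ 0.001  0.    -0.008] shift [  4.7  -1.1 117.7] t 2.6 j [ 0.33  0.28  1.62 -0.    1.24  0.01] F [-0.   0.2  0.2] T [-0.01  0.03  0.  ] w 0.602 g 0.0 p [511.8 303.5 121.7] yaw 1.889
```

View pics/c2.png

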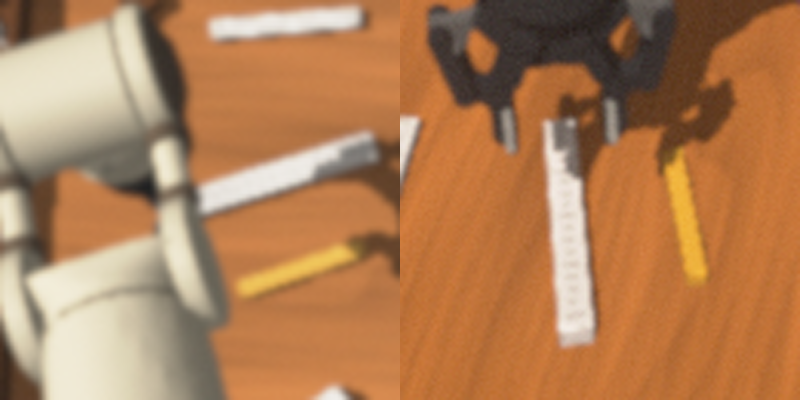

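The crop shows the open fingers straddling the middle bar above its rear end, with the brass rule clear to the right. Descend and grip.

```bash
python3 -m handwheel '0 0 -0.008 5 -1 60 60;0 0 -0.008 5 -1 90 60;0 0 -0.008 5 -1 105 60;0 0 -0.008 5 -1 112 60;0 0 -0.008 5 -1 117 60;0 0 -0.008 5 -1 117.5 60;0 0 -0.008 5 -1 117.5 60;0 0 -0.008 5 -1 117.5 0;0 0 -0.008 5 -1 117.5 0;0 0 -0.008 5 -1 117.5 0;0 0 -0.008 5 -1 117.5 0;0 0 -0.008 5 -1 117.5 0;0 0 -0.008 5 -1 117.5 0;0 0 -0.008 5 -1 117.5 0;0 0 -0.008 5 -1 117.5 0'; python3 go.py 509.4 307.6 80 1.897
```

```text
t: 3.95
ee_pos: [0.5086, 0.3097, 0.0036]
orientation: [0.582, 0.813, -0.0, -0.0]
wrist_force: [-0.7, 0.9, 0.4]
gripper_width: -0.001
grasp_force: 0.0
turn [-0.    -0.     0.003] shift [ -2.2   0.1 -76.4] t 3.95 j [0.34 0.44 1.68 0.   1.03 0.02] F [-0.7  0.9  0.4] T [-0.01  0.   -0.01] w -0.001 g 0.0 p [508.6 309.7   3.6] yaw 1.9
```

Run:
```python
from h import *
a=imaging.snapshot("top")[:,:,::-1]; b=imaging.snapshot("side")[:,:,::-1]
cv2.imwrite("pics/t2.png",a);cv2.imwrite("pics/s2.png",b)
print(proj("side",[.5086,.3097,.0036]),proj("top",[.5086,.3097,.0036]))
cv2.imwrite("pics/c3.png",np.hstack([cv2.resize(a[150:250,110:210],(400,400),interpolation=2),cv2.resize(b[220:350,180:310],(400,400),interpolation=2)]))
```

```text
[237.33718324 317.70872474] [162.3711796 199.2376663]
```

View pics/c3.png

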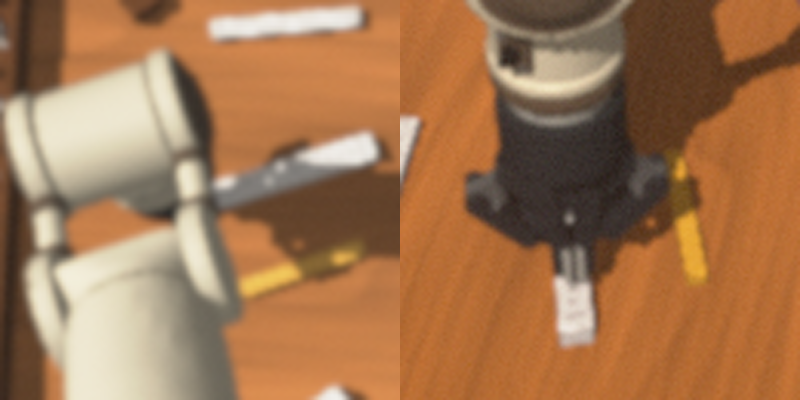

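The crop shows the shut fingertips around crop (570,280), over the bar, which has not moved. So the grip missed, apparently too high. I'll compare the tip pixels with where the TCP should project.

Run:
```python
from h import *
for z in(0,.01,.02,.03):print(z,proj("side",[.5086,.3097,.0036+z]),proj("side",[.5118,.3035,.1217+z]))
b=cv2.imread("pics/s2.png")
cv2.imwrite("pics/c4.png",cv2.resize(b[285:340,205:275],(770,605)[:2] if 0 else (760,597),interpolation=2))
```

```text
0 [237.33718324 317.70872474] [233.44064648 276.81474669]
0.01 [237.09567318 314.73396188] [233.14810864 273.26679853]
0.02 [236.85067029 311.71617671] [232.85097522 269.66311438]
0.03 [236.60209826 308.65442911] [232.54913706 266.00237048]
```

View pics/c4.png

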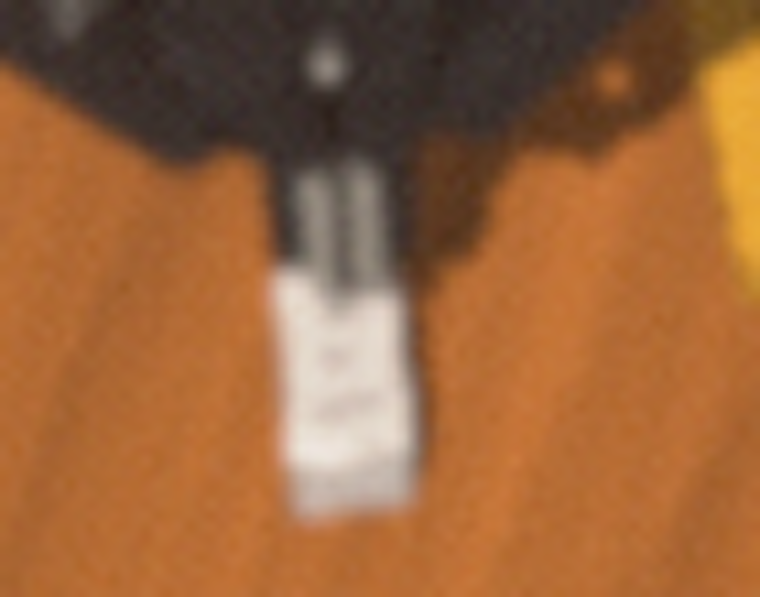

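The tips really stand about 18 mm higher than the reported TCP, just above the bar's top. I'll open, then go down in small steps watching the force.

```bash
python3 -m handwheel '0 0 0 0 0 -5 60;0 0 0 0 0 -5 60;0 0 0 0 0 -5 60;0 0 0 0 0 -5 60;0 0 0 0 0 -5 60;0 0 0 0 0 0 60;0 0 0 0 0 4 60;0 0 0 0 0 8 60;0 0 0 0 0 10 60;0 0 0 0 0 10 60'; python3 go.py 508.6 309.7 -10 1.9;  python3 -m handwheel '0 0 0 0 0 1 60;0 0 0 0 0 2 60;0 0 0 0 0 2 60;0 0 0 0 0 2 60';python3 go.py 508.6 309.7 -10 1.9
```

```text
t: 4.88
ee_pos: [0.5079, 0.3094, -0.0075]
orientation: [0.582, 0.813, -0.001, -0.001]
wrist_force: [0.3, -0.5, -0.5]
gripper_width: 0.599
grasp_force: 0.0
turn [-0.002  0.    -0.   ] shift [0.1 0.8 2.5] t 4.8833 j [ 0.34  0.45  1.68 -0.    1.01  0.02] F [ 0.3 -0.5 -0.5] T [ 0.   -0.01 -0.01] w 0.599 g 0.0 p [507.9 309.4  -7.5] yaw 1.9
t: 5.22
ee_pos: [0.5087, 0.3097, -0.0083]
orientation: [0.582, 0.813, 0.0, 0.0]
wrist_force: [0.9, -0.1, -0.3]
gripper_width: 0.597
grasp_force: 0.0
turn [ 0.  0. -0.] shift [ 0.1 -0.1  1.7] t 5.2167 j [ 0.34  0.46  1.68 -0.    1.01  0.02] F [ 0.9 -0.1 -0.3] T [0.02 0.01 0.04] w 0.597 g 0.0 p [508.7 309.7  -8.3] yaw 1.9
```

```bash
python3 -m handwheel '0 0 0 0 0 2 60;0 0 0 0 0 4 60;0 0 0 0 0 6 60;0 0 0 0 0 6 60;0 0 0 0 0 6 0;0 0 0 0 0 6 0;0 0 0 0 0 6 0;0 0 0 0 0 6 0;0 0 0 0 0 6 0;0 0 0 0 0 6 0;0 0 0 0 0 6 0;0 0 0 0 0 6 0'; python3 go.py 508.6 309.7 30 1.9
```

```text
t: 6.22
ee_pos: [0.509, 0.3098, -0.014]
orientation: [0.582, 0.813, 0.0, 0.0]
wrist_force: [-1.2, -0.5, 5.4]
gripper_width: 0.218
grasp_force: 59.1
turn [ 0.001 -0.    -0.   ] shift [  0.   -0.4 -44. ] t 6.2167 j [0.34 0.46 1.68 0.   1.   0.02] F [-1.2 -0.5  5.4] T [-0.04  0.12  0.05] w 0.218 g 59.05732191167772 p [509.  309.8 -14. ] yaw 1.9
```

```bash
python3 go.py 479.9 106.3 40 1.821; python3 -m handwheel '0 0 0 0 0 -20 0;0 0 0 0 0 -54 0;0 0 0 0 0 -54 0'; python3 go.py 479.9 106.3 40 1.821
```

```text
turn [ 0.001 -0.     0.079] shift [-183.2  -93.2  -54. ] t 6.2167 j [0.34 0.46 1.68 0.   1.   0.02] F [-1.2 -0.5  5.4] T [-0.04  0.12  0.05] w 0.218 g 59.05732191167772 p [509.  309.8 -14. ] yaw 1.9
t: 6.47
ee_pos: [0.5122, 0.311, 0.0448]
orientation: [0.582, 0.813, 0.004, 0.002]
wrist_force: [1.3, 0.6, 0.3]
gripper_width: 0.214
grasp_force: 60.0
turn [ 0.009 -0.001  0.079] shift [-183.3  -96.7    3.9] t 6.4667 j [0.34 0.38 1.66 0.   1.1  0.02] F [1.3 0.6 0.3] T [ 0.11 -0.13  0.01] w 0.214 g 59.99311091378331 p [512.2 311.   44.8] yaw 1.9
```

```bash
python3 -m handwheel '0 0 0.04 -30 -20 0 0;0 0 0.079 -60 -35 0 0;0 0 0.079 -90 -50 0 0;0 0 0.079 -120 -65 0 0;0 0 0.079 -150 -80 0 0;0 0 0.079 -175 -90 0 0;0 0 0.079 -183 -93 0 0;0 0 0.079 -183 -93 0 0;0 0 0.079 -183 -93 0 0;0 0 0.079 -183 -93 0 0'; python3 go.py 479.9 106.3 40 1.821;python3 - <<'E'
from h import *
a=imaging.snapshot("top")[:,:,::-1]; b=imaging.snapshot("side")[:,:,::-1]
cv2.imwrite("pics/t3.png",a);cv2.imwrite("pics/s3.png",b)
cv2.imwrite("pics/c5.png",np.hstack([cv2.resize(a[140:240,200:320],(432,360),interpolation=2),cv2.resize(b[140:280,200:340],(360,360),interpolation=2)]))
E
```

```text
t: 7.3
ee_pos: [0.4796, 0.1075, 0.0393]
orientation: [0.613, 0.79, 0.0, -0.0]
wrist_force: [0.3, -0.6, -1.7]
gripper_width: 0.213
grasp_force: 59.3
turn [-0.    -0.001  0.001] shift [-1.2  0.  -0.7] t 7.3 j [-0.03  0.14  1.96  0.    1.04 -0.28] F [ 0.3 -0.6 -1.7] T [0.08 0.07 0.04] w 0.213 g 59.310248885303736 p [479.6 107.5  39.3] yaw 1.822
```

View pics/c5.png

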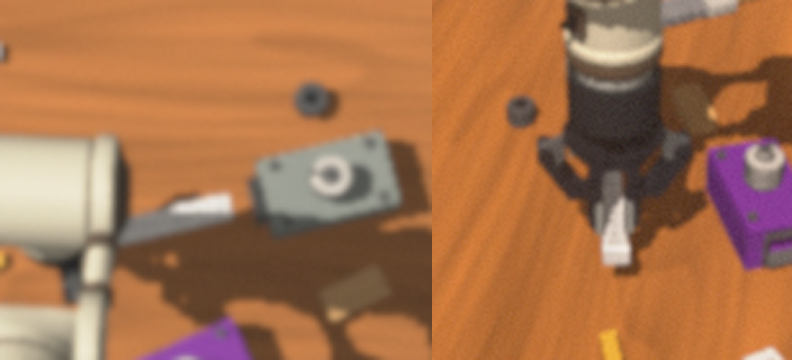

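The crop shows the held bar pointing at the mouth, with its lead end at top-crop (232,205). I'll convert that to the block frame.

```bash
cat >> h.py <<'E'
BC=np.array([538.5,-123.5]); BY=-1.321
def blk(p):  # world mm -> block mm
    c,s=np.cos(BY),np.sin(BY); d=np.asarray(p)-BC; return np.array([c*d[0]+s*d[1],-s*d[0]+c*d[1]])
E
python3 - <<'E'
from h import *
f=lambda p:np.array(p)/3.6-.36+[200,140]
for p in((231,193),(233,216),(178,203),(120,243),(232,205)): print(p,np.round(blk(plane("top",f(p),.071)*1000),1))
print("grasp",blk([479.6,107.5]))
a=cv2.imread("pics/t3.png");h=cv2.cvtColor(a,cv2.COLOR_BGR2HSV)
m=cv2.inRange(h,(0,0,70),(180,70,255)); m[:,:236]=0; m[:,268:]=0;m[:185]=0;m[215:]=0
r=rect("top",m,.071,(250,200)); print(r,blk(r[0]),r[2]-BY)
m=cv2.inRange(h,(0,0,125),(180,75,255)); print(rect("top",m,.053,(290,190)))
E
```

```text
(231, 193) [-89.5   7.1]
(233, 216) [-92.7 -13.8]
(178, 203) [-138.4    9.5]
(120, 243) [-197.9  -13.7]
(232, 205) [-91.2  -3.8]
grasp [-2.38390874e+02  3.28191166e-02]
(array([501.48999023,  11.86365509]), [29.11541175842285, 95.52159881591797], np.float32(-1.3302587), 68) [-140.31146421   -2.39853172] -0.009258747
(array([ 537.57940674, -122.69397736]), [68.41195678710938, 122.40184020996094], np.float32(-1.3251292), 104)
```

```bash
python3 -m handwheel '0 0 0 0 1 15 0;0 0 0 0 1 30 0;0 0 0 -1 1 32 0;0 0 0 -6 1 32 0;0 0 0 -12 1 32 0;0 0 0 -18 1 32 0;0 0 0 -24 1 32 0;0 0 0 -30 1 32 0;0 0 0 -36 1 32 0;0 0 0 -42 1 32 0;0 0 0 -48 1 32 0;0 0 0 -52 1 32 0;0 0 0 -52 1 32 0'; python3 go.py 514.5 -29.3 7.5 1.821; python3 -c "
from h import *;print(blk(status.sense()['ee_pos'][:2]*1000))"
```

```text
t: 8.48
ee_pos: [0.4941, 0.0552, 0.0078]
orientation: [0.614, 0.789, -0.0, 0.0]
wrist_force: [-0.0, -0.5, -1.5]
gripper_width: 0.213
grasp_force: 60.1
turn [ 0.     0.001 -0.001] shift [-86.9  -1.1   0.3] t 8.4833 j [-0.13  0.21  1.96 -0.    0.97 -0.38] F [-0.  -0.5 -1.5] T [-0.02 -0.04  0.04] w 0.213 g 60.07491652853787 p [494.1  55.2   7.8] yaw 1.82
[-184.14244994    1.14623397]
```

```bash
python3 -m handwheel '0 0 0 -6 0 0.5 0;0 0 0 -12 0 0.5 0;0 0 0 -18 0 0.5 0;0 0 0 -24 0 0.5 0;0 0 0 -30 0 0.5 0;0 0 0 -36 0 0.5 0;0 0 0 -42 0 0.5 0;0 0 0 -48 0 0.5 0;0 0 0 -48 0 0.5 0'; python3 go.py 514.5 -29.3 7.5 1.821
```

```text
t: 9.23
ee_pos: [0.506, 0.0085, 0.0073]
orientation: [0.614, 0.789, -0.0, 0.0]
wrist_force: [-0.3, -0.4, -1.3]
gripper_width: 0.215
grasp_force: 60.1
turn [ 0.001  0.001 -0.001] shift [-38.7  -1.1  -0.2] t 9.2333 j [-0.22  0.23  1.93 -0.    0.97 -0.47] F [-0.3 -0.4 -1.3] T [-0.03  0.01 -0.02] w 0.215 g 60.10347037576139 p [506.    8.5   7.3] yaw 1.82
```

```bash
python3 -m handwheel '0 0 0 -6 0 0.5 0;0 0 0 -12 0 0.5 0;0 0 0 -18 0 0.5 0;0 0 0 -24 0 0.5 0;0 0 0 -29 0 0.5 0;0 0 0 -32 0 0.5 0;0 0 0 -34 0 0.5 0;0 0 0 -34 0 0.5 0'; python3 go.py 514.5 -29.3 7 1.821; python3 -m handwheel '0 0 0 -1 0 0 0;0 0 0 -2 0 0 0;0 0 0 -3 0 0 0;0 0 0 -3 0 0 0'; python3 go.py 514.5 -29.3 7 1.821
```

```text
t: 9.9
ee_pos: [0.5141, -0.0237, 0.0067]
orientation: [0.614, 0.79, -0.0, 0.0]
wrist_force: [0.1, -0.6, -1.5]
gripper_width: 0.215
grasp_force: 60.1
turn [ 0.     0.    -0.001] shift [-5.6 -1.  -0.3] t 9.9 j [-0.28  0.25  1.91 -0.    0.98 -0.53] F [ 0.1 -0.6 -1.5] T [-0.1  -0.04 -0.  ] w 0.215 g 60.12215489521623 p [514.1 -23.7   6.7] yaw 1.82
t: 10.23
ee_pos: [0.5146, -0.0261, 0.0066]
orientation: [0.613, 0.79, -0.0, -0.0]
wrist_force: [-0.7, 1.5, -1.3]
gripper_width: 0.213
grasp_force: 60.1
turn [-0.  0. -0.] shift [-3.1 -0.9 -0.4] t 10.2333 j [-0.29  0.25  1.91 -0.    0.98 -0.54] F [-0.7  1.5 -1.3] T [ 0.07 -0.02 -0.03] w 0.213 g 60.14802320860326 p [514.6 -26.1   6.6] yaw 1.821
```

```bash
python3 -m handwheel '0 0 0 -1 0 0 0;0 0 0 -2 0 0 0;0 0 0 -2 0 0 0'; python3 go.py 514.5 -29.3 7 1.821; python3 -m handwheel '0 0 0 -1 0 0 0;0 0 0 -2 0 0 0;0 0 0 -2 0 0 0'; python3 go.py 514.5 -29.3 7 1.821
```

```text
t: 10.48
ee_pos: [0.5152, -0.0281, 0.0066]
orientation: [0.613, 0.79, -0.0, 0.0]
wrist_force: [0.5, -0.5, -2.1]
gripper_width: 0.21
grasp_force: 60.1
turn [ 0.  0. -0.] shift [-1.  -0.9 -0.4] t 10.4833 j [-0.29  0.26  1.91 -0.    0.98 -0.54] F [ 0.5 -0.5 -2.1] T [-0.04 -0.07 -0.01] w 0.21 g 60.14704436995089 p [515.2 -28.1   6.6] yaw 1.821
t: 10.73
ee_pos: [0.5157, -0.0302, 0.0066]
orientation: [0.613, 0.79, -0.0, 0.0]
wrist_force: [-1.1, -0.1, -1.6]
gripper_width: 0.21
grasp_force: 60.1
turn [ 0.  0. -0.] shift [ 1.1 -1.  -0.4] t 10.7333 j [-0.29  0.26  1.9  -0.    0.98 -0.54] F [-1.1 -0.1 -1.6] T [-0.04  0.    0.04] w 0.21 g 60.14353634789586 p [515.7 -30.2   6.6] yaw 1.821
```

```bash
python3 -m handwheel '0 0 0 -1 0 0 0;0 0 0 -2 0 0 0;0 0 0 -2 0 0 0'; python3 go.py 514.5 -29.3 7 1.821; python3 -m handwheel '0 0 0 -1 0 0 0;0 0 0 -2 0 0 0;0 0 0 -2 0 0 0'; python3 go.py 514.5 -29.3 7 1.821
```

```text
t: 10.98
ee_pos: [0.5155, -0.031, 0.0062]
orientation: [0.614, 0.79, 0.0, -0.001]
wrist_force: [-1.3, 4.7, -0.1]
gripper_width: 0.214
grasp_force: 60.2
turn [-0.001 -0.002 -0.001] shift [ 1.9 -0.5 -0.8] t 10.9833 j [-0.3   0.26  1.9   0.    0.98 -0.55] F [-1.3  4.7 -0.1] T [0.85 0.16 0.02] w 0.214 g 60.21299189887941 p [515.5 -31.    6.2] yaw 1.82
t: 11.23
ee_pos: [0.5153, -0.0311, 0.0061]
orientation: [0.614, 0.79, 0.001, -0.003]
wrist_force: [-1.0, 12.2, 1.6]
gripper_width: 0.211
grasp_force: 60.8
turn [-0.001 -0.006 -0.001] shift [ 1.9 -0.4 -0.9] t 11.2333 j [-0.3   0.26  1.9   0.    0.98 -0.55] F [-1.  12.2  1.6] T [2.05 0.31 0.04] w 0.211 g 60.835210578516126 p [515.3 -31.1   6.1] yaw 1.82
```

Contact with the stop: 12 N, and the TCP halted at the expected place. Release and raise.

```bash
python3 -m handwheel '0 0 0 2 0 0 0;0 0 0 2 0 0 60;0 0 0 2 0 0 60;0 0 0 2 0 0 60;0 0 0 2 0 0 60;0 0 0 2 0 0 60;0 0 0 2 0 0 60;0 0 0 2 0 -20 60;0 0 0 2 0 -50 60;0 0 0 2 0 -90 60;0 0 0 0 0 -120 60;0 0 0 80 0 -130 60;0 0 0 120 0 -130 60;0 0 0 120 0 -130 60;0 0 0 120 0 -130 60;0 0 0 120 0 -130 60';python3 - <<'E'
from h import *
a=imaging.snapshot("top")[:,:,::-1]; b=imaging.snapshot("side")[:,:,::-1]
cv2.imwrite("pics/t4.png",a);cv2.imwrite("pics/s4.png",b)
cv2.imwrite("pics/c6.png",np.hstack([cv2.resize(a[150:230,230:330],(450,360),interpolation=2),cv2.resize(b[140:240,220:320],(350,360),interpolation=2)]))
E
```

```text
t: 12.57
ee_pos: [0.4865, 0.0837, 0.1368]
orientation: [0.612, 0.791, 0.0, 0.0]
wrist_force: [-0.6, -0.7, 0.0]
gripper_width: 0.597
grasp_force: 0.0
```

View pics/c6.png

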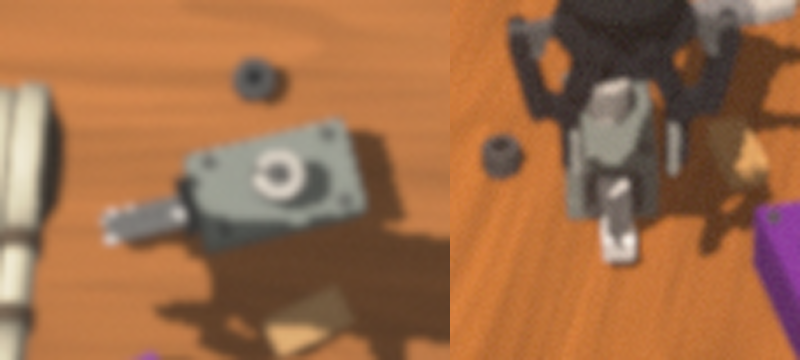

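The crop shows the bar home and let go, with about 70 mm standing out of the mouth (outer end at top-crop (105,228)). The nut is at (278,173), still unturned. I'll check the numbers and plan the nut approach.

```bash
python3 - <<'E'
from h import *
f=lambda p:np.array(p)/4.5-.39+[230,150]
print("end",blk(plane("top",f((106,228)),.038)*1000), "nut",plane("top",f((278,172)),.088)*1000)
a=cv2.imread("pics/t4.png");h=cv2.cvtColor(a,cv2.COLOR_BGR2HSV)
m=cv2.inRange(h[170:225,270:330],(0,0,190),(180,80,255)); p=cv2.findNonZero(m)[:,0]; c,r=cv2.minEnclosingCircle(p); print("nut",c,r,plane("top",np.array(c)+[270,170],.088)*1000)
E
python3 go.py 538.5 -123.5 120 2.4
```

```text
end [-127.98336555   -2.85382302] nut [ 539.48332965 -123.89412739]
nut (21.100000381469727, 18.0) 5.080454349517822 [ 538.92266854 -122.96452648]
turn [-0.     0.001 -0.579] shift [-211.7   -1.    16.7] t 12.6667 j [-0.08  0.01  1.89 -0.    1.24 -0.33] F [-0.2 -1.3 -0.3] T [0.01 0.01 0.05] w 0.598 g 0.0 p [487.1  81.9 136.6] yaw 1.821
```

```bash
python3 -m handwheel '0 0 -0.579 -212 -1 0 70;0 0 -0.579 -212 -1 0 70;0 0 -0.579 -212 -1 0 70;0 0 -0.579 -212 -1 0 70;0 0 -0.579 -212 -1 0 70;0 0 -0.579 -212 -1 0 70;0 0 -0.579 -212 -1 0 70;0 0 -0.579 -212 -1 0 70;0 0 -0.579 -212 -1 0 70;0 0 -0.579 -212 -1 0 70;0 0 -0.579 -212 -1 0 70;0 0 -0.579 -212 -1 17 70;0 0 -0.579 -212 -1 17 70;0 0 -0.579 -212 -1 17 70'; python3 go.py 538.8 -123.3 42 2.4
```

```text
t: 13.83
ee_pos: [0.5375, -0.1221, 0.1188]
orientation: [0.362, 0.932, 0.0, -0.001]
wrist_force: [0.2, -0.1, 0.5]
gripper_width: 0.701
grasp_force: 0.0
turn [-0.001 -0.002  0.001] shift [-2.   0.  76.8] t 13.8333 j [-0.44  0.18  1.75  0.    1.22 -1.27] F [ 0.2 -0.1  0.5] T [-0.03  0.    0.02] w 0.701 g 0.0 p [ 537.5 -122.1  118.8] yaw 2.401
```

```bash
python3 -m handwheel '0 0 0 -1 0 25 70;0 0 0 -1 0 45 70;0 0 0 -1 0 55 70;0 0 0 -1 0 62 70;0 0 0 -1 0 69 70;0 0 0 -1 0 76 70;0 0 0 -1 0 77 70;0 0 0 -1 0 77 70'; python3 go.py 538.8 -123.3 42 2.4; python3 -m handwheel '0 0 0 0 0 0 0;0 0 0 0 0 0 0;0 0 0 0 0 0 0;0 0 0 0 0 0 0;0 0 0 0 0 0 0;0 0 0 0 0 0 0;0 0 0 0 0 0 0'; python3 go.py 538.8 -123.3 42 2.4
```

```text
t: 14.5
ee_pos: [0.5392, -0.1239, 0.0427]
orientation: [0.362, 0.932, 0.0, -0.0]
wrist_force: [-0.1, 0.3, -0.1]
gripper_width: 0.703
grasp_force: 0.0
turn [ 0. -0. -0.] shift [0.7 0.2 0.7] t 14.5 j [-0.44  0.28  1.79  0.    1.07 -1.27] F [-0.1  0.3 -0.1] T [-0.02 -0.02  0.01] w 0.703 g 0.0 p [ 539.2 -123.9   42.7] yaw 2.4
t: 15.08
ee_pos: [0.5396, -0.1244, 0.0438]
orientation: [0.362, 0.932, -0.0, 0.001]
wrist_force: [-3.4, -0.2, 6.0]
gripper_width: 0.393
grasp_force: 59.3
turn [-0.     0.001 -0.   ] shift [1.3 0.3 1.8] t 15.0833 j [-0.44  0.28  1.79 -0.    1.07 -1.27] F [-3.4 -0.2  6. ] T [-0.09  0.4   0.01] w 0.393 g 59.287843108177185 p [ 539.6 -124.4   43.8] yaw 2.4
```

Nut gripped. Turn it clockwise, following the thread down at 1.2 mm/rad.

```bash
python3 -m handwheel '0 0 0.12 0 0 0.1 0;0 0 0.24 0 0 0.3 0;0 0 0.36 0 0 0.4 0;0 0 0.48 0 0 0.6 0;0 0 0.6 0 0 0.7 0;0 0 0.72 0 0 0.9 0;0 0 0.84 0 0 1 0;0 0 0.96 0 0 1.2 0;0 0 1.08 0 0 1.3 0;0 0 1.2 0 0 1.4 0;0 0 1.32 0 0 1.6 0;0 0 1.44 0 0 1.7 0;0 0 1.56 0 0 1.9 0;0 0 1.68 0 0 2 0;0 0 1.8 0 0 2.2 0;0 0 1.9 0 0 2.3 0;0 0 1.9 0 0 2.3 0'; python3 go.py 538.8 -123.3 42 2.4; python3 -m handwheel '0 0 0.06 0 0 0 0;0 0 0.12 0 0 0.1 0;0 0 0.18 0 0 0.2 0;0 0 0.18 0 0 0.2 0'; python3 go.py 538.8 -123.3 42 2.4
```

```text
t: 16.5
ee_pos: [0.5445, -0.125, 0.0418]
orientation: [0.97, 0.245, 0.006, 0.003]
wrist_force: [15.9, -0.7, -8.1]
gripper_width: 0.393
grasp_force: 60.4
turn [ 1.500e-02  1.000e-03 -1.905e+00] shift [-4.2 -4.2 -0.3] t 16.5 j [-0.44  0.29  1.79  0.    1.06  0.63] F [15.9 -0.7 -8.1] T [-0.11 -2.54 -0.05] w 0.393 g 60.395795702934265 p [ 544.5 -125.    41.8] yaw 0.494
t: 16.83
ee_pos: [0.5448, -0.1255, 0.0416]
orientation: [0.987, 0.157, 0.006, 0.003]
wrist_force: [15.3, -2.6, -9.8]
gripper_width: 0.391
grasp_force: 60.5
turn [ 1.700e-02  1.000e-03 -2.084e+00] shift [-5.  -4.  -0.5] t 16.8333 j [-0.44  0.29  1.79  0.    1.06  0.81] F [15.3 -2.6 -9.8] T [-0.4  -2.68 -0.05] w 0.391 g 60.51439940929413 p [ 544.8 -125.5   41.6] yaw 0.316
```

The thread torque is light, so it isn't bottomed yet. There is 15 N sideways because the nut's axis is about 5 mm further in +x than commanded. I'll recentre and go on in small turns, watching the z torque.

```bash
python3 -m handwheel '0 0 0 2.5 0.8 0 0;0 0 0 5 1.5 0 0;0 0 0 5 1.5 0 0;0 0 0.06 5 1.5 0.1 0;0 0 0.12 5 1.5 0.1 0;0 0 0.12 5 1.5 0.1 0'; python3 go.py 544 -125 42 2.4;  python3 -m handwheel '0 0 0.06 0 0 0.1 0;0 0 0.12 0 0 0.2 0;0 0 0.18 0 0 0.2 0;0 0 0.18 0 0 0.2 0'; python3 go.py 544 -125 42 2.4
```

```text
t: 17.33
ee_pos: [0.545, -0.1258, 0.0412]
orientation: [0.995, 0.099, 0.001, 0.002]
wrist_force: [-1.8, -5.7, 4.2]
gripper_width: 0.392
grasp_force: 61.9
turn [ 0.003  0.004 -2.202] shift [-0.8 -1.  -0.8] t 17.3333 j [-0.44  0.3   1.77 -0.    1.07  0.93] F [-1.8 -5.7  4.2] T [-0.94  0.42 -0.09] w 0.392 g 61.91721439361572 p [ 545.  -125.8   41.2] yaw 0.198
t: 17.67
ee_pos: [0.545, -0.1263, 0.041]
orientation: [1.0, 0.009, 0.001, 0.002]
wrist_force: [-1.1, -7.8, 2.4]
gripper_width: 0.388
grasp_force: 61.8
turn [ 0.004  0.005 -2.382] shift [-1.  -1.3 -1. ] t 17.6667 j [-0.44  0.3   1.77 -0.    1.07  1.11] F [-1.1 -7.8  2.4] T [-1.22  0.36 -0.05] w 0.388 g 61.8327659368515 p [ 545.  -126.3   41. ] yaw 0.018
```

```bash
python3 -m handwheel '0 0 0.05 0 2 0 0;0 0 0.1 0 2 0.1 0;0 0 0.15 0 2 0.2 0;0 0 0.15 0 2 0.2 0'; python3 go.py 544 -125 42 2.4;  python3 -m handwheel '0 0 0.05 0 0 0 0;0 0 0.1 0 0 0.1 0;0 0 0.15 0 0 0.2 0;0 0 0.15 0 0 0.2 0'; python3 go.py 544 -125 42 2.4
```

```text
t: 18.0
ee_pos: [0.545, -0.1269, 0.0408]
orientation: [0.998, -0.066, 0.001, 0.001]
wrist_force: [-2.2, -2.9, 5.6]
gripper_width: 0.391
grasp_force: 62.0
turn [ 3.000e-03  2.000e-03 -2.532e+00] shift [-1.2 -1.7 -1.2] t 18.0 j [-0.44  0.3   1.77 -0.    1.07  1.26] F [-2.2 -2.9  5.6] T [-0.52  0.41 -0.03] w 0.391 g 62.03524947166443 p [ 545.  -126.9   40.8] yaw -0.132
t: 18.33
ee_pos: [0.5449, -0.1273, 0.0406]
orientation: [0.99, -0.14, 0.001, 0.001]
wrist_force: [-2.9, -4.1, 5.4]
gripper_width: 0.394
grasp_force: 62.0
turn [ 0.003  0.003 -2.682] shift [-1.5 -2.  -1.4] t 18.3333 j [-0.44  0.3   1.77 -0.    1.07  1.41] F [-2.9 -4.1  5.4] T [-0.73  0.41 -0.08] w 0.394 g 62.02362298965454 p [ 544.9 -127.3   40.6] yaw -0.282
```

```bash
python3 -m handwheel '0 0 0.05 0 1 0 0;0 0 0.1 0 1 0.1 0;0 0 0.1 0 1 0.1 0'; python3 go.py 544 -125 42 2.4;  python3 -m handwheel '0 0 0.05 0 0 0 0;0 0 0.1 0 0 0.1 0;0 0 0.1 0 0 0.1 0'; python3 go.py 544 -125 42 2.4;  python3 -m handwheel '0 0 0.05 0 0 0 0;0 0 0.1 0 0 0.1 0;0 0 0.1 0 0 0.1 0'; python3 go.py 544 -125 42 2.4
```

```text
t: 18.58
ee_pos: [0.5448, -0.1277, 0.0405]
orientation: [0.982, -0.189, 0.001, 0.001]
wrist_force: [-1.2, -1.7, 5.2]
gripper_width: 0.393
grasp_force: 62.0
turn [ 3.000e-03  1.000e-03 -2.781e+00] shift [-1.7 -2.2 -1.5] t 18.5833 j [-0.45  0.3   1.77 -0.    1.07  1.51] F [-1.2 -1.7  5.2] T [-0.34  0.27  0.18] w 0.393 g 62.03849673271179 p [ 544.8 -127.7   40.5] yaw -0.381
t: 18.83
ee_pos: [0.546, -0.1288, 0.0405]
orientation: [0.971, -0.238, 0.003, 0.002]
wrist_force: [2.3, -5.9, -0.1]
gripper_width: 0.394
grasp_force: 61.8
turn [ 9.00e-03  2.00e-03 -2.88e+00] shift [-3.5 -2.4 -1.5] t 18.8333 j [-0.45  0.3   1.77 -0.    1.07  1.61] F [ 2.3 -5.9 -0.1] T [-1.1  -0.46  0.51] w 0.394 g 61.83666944503784 p [ 546.  -128.8   40.5] yaw -0.48
t: 19.08
ee_pos: [0.5479, -0.1304, 0.0407]
orientation: [0.958, -0.287, 0.005, 0.002]
wrist_force: [7.8, -10.4, -5.1]
gripper_width: 0.392
grasp_force: 62.9
turn [ 0.017  0.    -2.982] shift [-6.2 -2.4 -1.4] t 19.0833 j [-0.45  0.3   1.77 -0.    1.06  1.71] F [  7.8 -10.4  -5.1] T [-1.82 -1.4  -0.08] w 0.392 g 62.86984920501709 p [ 547.9 -130.4   40.7] yaw -0.582
```

The z torque rose from 0.08 to 0.5 Nm at tool yaw of about -0.38, then the grip slipped, so the nut has bottomed out. The grip lines give the nut axis at about (541.6,-126.3). I'll open, recentre, regrip, and then back off 1.57 rad.

```bash
python3 -m handwheel '0 0 0 0 0 0 65;0 0 0 0 0 0 65;0 0 0 0 0 0 65;0 0 0 0 0 0 65;0 0 0 0 0 0 65;0 0 0 0 0 0 65'; python3 go.py 541.6 -126.3 41 -0.582
```

```text
t: 19.58
ee_pos: [0.5439, -0.1264, 0.039]
orientation: [0.958, -0.286, -0.0, -0.0]
wrist_force: [-0.7, 0.4, 0.1]
gripper_width: 0.652
grasp_force: 0.0
turn [-0.     0.     0.002] shift [-2.   1.2 -2. ] t 19.5833 j [-0.44  0.3   1.77  0.    1.07  1.71] F [-0.7  0.4  0.1] T [-0.01 -0.01 -0.01] w 0.652 g 0.0 p [ 543.9 -126.4   39. ] yaw -0.58
```

```bash
python3 -m handwheel '0 0 0 -2 1 -1.5 65;0 0 0 -2 1 -1.5 65;0 0 0 -2 1 -1.5 65;0 0 0 -2 1 -1.5 0;0 0 0 -2 1 -1.5 0;0 0 0 -2 1 -1.5 0;0 0 0 -2 1 -1.5 0;0 0 0 -2 1 -1.5 0;0 0 0 -2 1 -1.5 0;0 0 0 -2 1 -1.5 0'; python3 go.py 541.6 -126.3 41 -0.582;  python3 -m handwheel '0 0 0.05 0 0 0 0;0 0 0.08 0 0 0 0;0 0 0.08 0 0 0 0'; python3 go.py 541.6 -126.3 41 -0.582
```

```text
t: 20.42
ee_pos: [0.5419, -0.1265, 0.041]
orientation: [0.958, -0.286, -0.0, 0.0]
wrist_force: [-2.5, 0.3, 5.1]
gripper_width: 0.393
grasp_force: 59.3
turn [ 0.    -0.     0.002] shift [-0.4 -0.  -0. ] t 20.4167 j [-0.45  0.29  1.78 -0.    1.07  1.7 ] F [-2.5  0.3  5.1] T [ 0.06  0.43 -0.02] w 0.393 g 59.337506890296936 p [ 541.9 -126.5   41. ] yaw -0.58
t: 20.67
ee_pos: [0.5419, -0.1266, 0.041]
orientation: [0.947, -0.323, 0.0, 0.001]
wrist_force: [-2.4, 1.2, 5.3]
gripper_width: 0.393
grasp_force: 59.4
turn [ 0.001 -0.    -0.075] shift [-0.4 -0.  -0. ] t 20.6667 j [-0.45  0.29  1.78 -0.    1.07  1.78] F [-2.4  1.2  5.3] T [0.13 0.4  1.5 ] w 0.393 g 59.36138570308685 p [ 541.9 -126.6   41. ] yaw -0.657
```

A torque of 1.5 Nm confirms it's on the hard stop. Back off 1.57 rad, plus the 0.07 of wind-up.

```bash
python3 -m handwheel '0 0 -0.1 0 0 0 0;0 0 -0.2 0 0 -0.1 0;0 0 -0.3 0 0 -0.2 0;0 0 -0.4 0 0 -0.4 0;0 0 -0.5 0 0 -0.5 0;0 0 -0.6 0 0 -0.6 0;0 0 -0.7 0 0 -0.7 0;0 0 -0.8 0 0 -0.8 0;0 0 -0.9 0 0 -1 0;0 0 -1 0 0 -1.1 0;0 0 -1.1 0 0 -1.2 0;0 0 -1.2 0 0 -1.3 0;0 0 -1.3 0 0 -1.5 0;0 0 -1.4 0 0 -1.6 0;0 0 -1.5 0 0 -1.7 0;0 0 -1.58 0 0 -1.8 0;0 0 -1.64 0 0 -1.9 0;0 0 -1.64 0 0 -1.9 0;0 0 -1.64 0 0 -1.9 0;0 0 -1.64 0 0 -1.9 0'; python3 go.py 541.6 -126.3 41 0.99;python3 - <<'E'
from h import *
a=imaging.snapshot("top")[:,:,::-1]; b=imaging.snapshot("side")[:,:,::-1]
cv2.imwrite("pics/t5.png",a);cv2.imwrite("pics/s5.png",b)
cv2.imwrite("pics/c7.png",np.hstack([cv2.resize(a[150:230,230:330],(450,360),interpolation=2),cv2.resize(b[140:240,220:320],(350,360),interpolation=2)]))
E
```

```text
t: 22.33
ee_pos: [0.5419, -0.1264, 0.0429]
orientation: [0.882, 0.471, -0.0, -0.0]
wrist_force: [-2.7, 0.5, 5.9]
gripper_width: 0.396
grasp_force: 59.4
turn [-0.   -0.   -0.01] shift [-0.1 -0.3  1.9] t 22.3333 j [-0.45  0.29  1.78  0.    1.07  0.14] F [-2.7  0.5  5.9] T [0.15 0.49 0.  ] w 0.396 g 59.444031715393066 p [ 541.9 -126.4   42.9] yaw 0.98
```

View pics/c7.png

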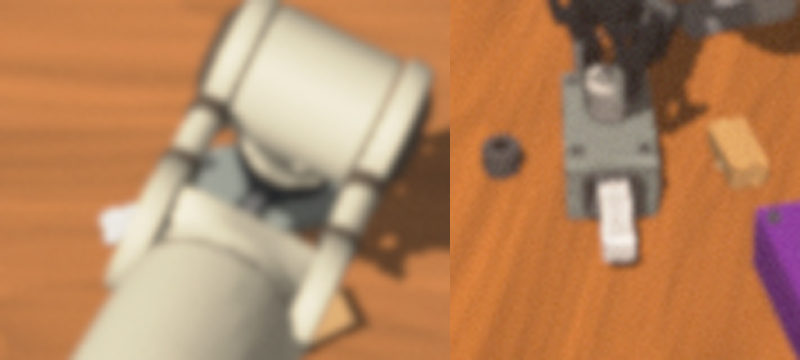

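The crop shows the bar still home (end at side-crop (620,260), unchanged). The fingers are closed round the nut at 59 N, with no residual torque and the bystanders in place. Handing in.

```bash
python3 -c "
from station import workorder; print(workorder.hand_in())"
```

```text
the job is handed in; nothing more can be done
None
```

I handed the job in at about 22 s with the bar fully home, the nut bottomed out and backed off about 1.57 rad, and the gripper still closed round it at about 59 N; the hand-in returned no verdict.

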